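# Stand the rasps back in their dust-covered holder

### The job

Put the two rasps away: slide the holder's dust cover fully open, then stand each rasp blade-down in the pocket marked with its own handle colour. Lower each one until its tip is about at the bottom of the pocket before letting go, do not let it fall in, and leave the sanding block, filler can and tape roll where they are.

Things in the scene. Friction and masses are not known exactly. Their poses are not given: they have to be found in the camera images.
- rasp_orange: round rasp, orange plastic handle, 190 mm long, 0.13 kg (may vary by a third). Origin at the blade's tip, z along its axis to the handle's end. Steel blade 16 mm diameter, z = 0 to 105 mm (pointed over the last 7 mm); cylindrical handle 26 mm diameter, z = 105 to 190 mm. Starts tip down in either lane of the rack; handle free all round from z = 130 mm up; draws out along its axis
- rasp_blue: round rasp, blue plastic handle, 190 mm long, 0.13 kg (may vary by a third). Origin at the blade's tip, z along its axis to the handle's end. Steel blade 16 mm diameter, z = 0 to 105 mm (pointed over the last 7 mm); cylindrical handle 26 mm diameter, z = 105 to 190 mm. Starts tip down in either lane of the rack; handle free all round from z = 130 mm up; draws out along its axis
- rack: fixed sloping plywood rack, foot 200 x 190 mm, 145 mm high; holds the rasps in two lanes at y = +50 and -50 mm, blades between low rails, 35 degrees off vertical, handle ends towards its -x (the robot's side). Origin at the centre of its underside, z up. In its frame tips are at x = 60, z = 30 mm, handle ends at x = -49, z = 186 mm. Left or right of the robot
- holder: fixed dark steel block, 64 mm (x, from -40 to 24) x 164 mm (y) x 100 mm high, with two pockets at y = +50 mm (orange mark) and y = -50 mm (blue mark), x = 0. Origin on the underside between the pockets, z up; x is the direction in which the cover opens. On the other side from the rack
- pocket_orange (a point): centre of the floor of the orange-marked pocket of the holder, 10 mm above the bench; square upright pocket 24 mm wide and 90 mm deep, its mouth 100 mm above the bench, marked by orange patches on the holder's top (robot side) and on its two long faces
- pocket_blue (a point): centre of the floor of the blue-marked pocket of the holder, 10 mm above the bench; square upright pocket 24 mm wide and 90 mm deep, its mouth 100 mm above the bench, marked by blue patches on the holder's top (robot side) and on its two long faces
- cover (a joint): aluminium dust cover, 44 x 164 x 3 mm, sliding on top of the holder along the holder's +x: 0 m = over both pockets, 0.050 m = stop, both pockets fully clear. Starts between 0 and 0.010 m. Moves with about 2 N and stays where it is left
- cover_tab (a point): top centre of the black upright tab on the cover: 10 mm thick along the holder's x, 40 mm wide along its y, standing 36 mm above the cover's upper face; moves with the cover
- sanding_block: bystander: cork sanding block with a red sole, 55 x 110 x 28 mm, origin at the centre of its underside
- filler_can: bystander: closed can with a yellow label, 74 mm diameter, 100 mm high, origin at the centre of its underside
- tape_roll: bystander: pale roll of tape lying flat, 90 mm outer diameter, 25 mm high, origin at the centre of its underside
Things that resemble listed ones, but are neither listed nor needed, are in the scene too. What is shaped like the rasp_blue but green or purple is not meant. There is more than one size of the rasp_orange; the one meant has the size given above.

How it is judged:
On the way:
1. the dust cover is slid fully open (value of joint cover above 0.043 m), for 0.2 s.
At the end, for the whole second after the job is handed in: the cover is open (at least 43 mm of its 50 mm), and each rasp stands at rest in the pocket of its own colour: its tip within 12 mm of the pocket's floor and 16 mm of its centre, its axis, handle up, within 0.30 rad of vertical (horizontal distance between rasp_orange and pocket_orange below 0.016 m and z of rasp_orange in the frame of pocket_orange below 0.012 m and angle between each of rasp_orange, rasp_blue's own z axis and vertical below 0.3 rad and linear speed of each of rasp_orange, rasp_blue below 0.03 m/s and horizontal distance between rasp_blue and pocket_blue below 0.016 m and z of rasp_blue in the frame of pocket_blue below 0.012 m and value of joint cover above 0.043 m); the robot touches nothing.
It fails at once if the orange rasp is let fall: it moves faster than 0.8 m/s with no finger on it (a free fall of about 33 mm) (linear speed of rasp_orange above 0.8 m/s and contact force between the fingers and rasp_orange below 0.1 N).
It fails at once if the blue rasp is let fall: it moves faster than 0.8 m/s with no finger on it (a free fall of about 33 mm) (linear speed of rasp_blue above 0.8 m/s and contact force between the fingers and rasp_blue below 0.1 N).
It fails at once if the sanding block is moved more than 30 mm or tipped over (distance of sanding_block from where it was at the start of the episode above 0.03 m or angle between sanding_block's own z axis and vertical above 0.5 rad).
It fails at once if the filler can is moved more than 30 mm or tipped over (distance of filler_can from where it was at the start of the episode above 0.03 m or angle between filler_can's own z axis and vertical above 0.5 rad).
It fails at once if the tape roll is moved more than 30 mm or tipped over (distance of tape_roll from where it was at the start of the episode above 0.03 m or angle between tape_roll's own z axis and vertical above 0.5 rad).
It also fails if it takes over 69 s, if anything falls off the work surface, if the arm or the gripper's body presses on something with over 40 N, if the wrist force passes 120 N, or if a joint passes its speed limit or range.

### The arm

A 6-joint arm with a two-finger parallel gripper is mounted at the origin on the work surface. World frame = base frame: x ahead of the robot, y to its left, z up, the work surface at z = 0. Lengths are in m, angles in rad, forces in N, time in s.
With the tool pointing down it reaches from about 0.3 to 0.875 m from the base axis. Payload 6.4 kg.
Tool frame: the origin (TCP) lies at the very end of the fingers, on their centre line; the grasp point (between the pads) lies 19 mm behind it; z points along the fingers, y is the line along which they close (so a half turn about z gives the same grasp; the last joint's range is limited). The gripper opens to 85 mm and grips with 20 to 120 N. Pads are 22 mm wide; open, the fingers measure 114 mm over their backs; the gripper's body (76 mm by 85 mm) begins 54 mm behind the grasp point. The pads swing forward as they close: fully open they stand 13 mm farther back than shut.
Start: joints at [-1.551, 0.181, 1.607, -0, 1.354, -0.206], TCP at [0.129, -0.56, 0.231] pointing down, gripper open.
Joint ranges: [-2.99, 2.99], [-0.89, 2.07], [0.3, 2.58], [-1.14, 4.28], [0, 2.63], [-3.12, 3.12]. Speed limits (rad/s): [2.57, 2.57, 3.01, 3.14, 3.14, 3.14].

### API

Orientations are given as a unit quaternion [w, x, y, z].
In Python, from bench import ctrl gives the robot as it stands.
- The arm moves only by the tool jog_arm, never from a script. Its argument "series" is a list that holds one entry, the list of rows, each a list of 7 numbers: the shift along the tool's x, y, z in mm, then the turn, a rotation vector about the tool's x, y, z in rad, then the finger opening in mm, from 0 to 85.4. In form: [[[tx, ty, tz, rx, ry, rz, gripper], ...]]. A call has exactly 10 rows; each row shifts and turns the commanded pose from where the row before left it, along the tool's axes as they then stand; what a row does not reach is not made up. A row lasts 1/10 s, in which the tool goes at most 50 mm and 8.59 degrees, less where a joint would pass 70% of its speed; a pose out of reach is approached as far as the arm can. A call with a gripper value outside its range is refused whole. The fingers move at their own pace and stop on an object; the grip force is fixed at half the most. Time passes only in rows, so rows that do not move let the fingers close, or fill a call up. It gives the time, the measured TCP pose, the force, the opening and the grip force at its end, in the units of the state.
- ctrl.get_obs(): the state, without advancing time (a new reading comes with each control period).
- ctrl.camera(name): name is "scene" or "top" or "wrist"; returns a dict with "frame" (384x512x3 uint8, blue, green, red), "z_map" (384x512 float32, m along the optical axis (not along the pixel's ray), 0 where there is no reading), "fx", "fy", "cx", "cy" (pixels), "k1" (the pictures are not rectified: a ray, as slopes to the right and down, at radius r is drawn at 1 + k1 r^2 times it, then the intrinsics apply), "xyz" and "rotation" of the camera in the world. Camera axes: x right, y down, z forward; pixel columns grow to the right and rows downward; lengths in m; the calibration is good to about 2 mm. A picture is of the moment at which its call begins.
- ctrl.hand_in(): hands the job in; it is judged then, once.
The state is a dict: "time_s": time; "q": joint angles; "dq": joint speeds; "joint_efforts": joint torques, N m; "eef_pos": TCP position; "eef_rot": TCP orientation; "wrist_force": force on the tool from outside, world axes, zero at the start; "torque": the same for the moment, N m; "opening": opening from 0.0 (shut) to 1.0 (fully open); "grasp_force": force on a finger pad.
Only numpy, scipy, OpenCV 4.12 (cv2) and the standard library are available. Lean on these libraries where they do the work, as an engineer would, in place of code of your own. Each camera call takes 0.05 s, during which the arm holds its last target. There are 200 camera calls.

## Working session

There is one attempt and no reset: what is moved stays moved. The work goes in short steps, Python scripts to look and compute and a tool call to move; the robot and the scene stay as the last step left them, time stands still between calls to the robot, and variables do not carry over. Pictures are saved under pics/ and viewed, at most 10 in all, crops included, and the job is handed in when it is done.

Besides the shell and the picture viewer there is one more tool, called after "Call:" by a JSON object that holds its "api" and its "payload", one argument or row to a line. jog_arm: Moves the arm, as the interface text tells. Its arguments: {"type":"object","properties":{"series":{"type":"array"}},"required":["series"]}

```bash
mkdir -p pics; ls
cat > h.py <<'E'
import numpy as np, cv2
from scipy.spatial.transform import Rotation as R
from bench import ctrl
def rot(c):
    r=np.array(c["rotation"],float)
    return r if r.shape==(3,3) else R.from_quat(r[[1,2,3,0]]).as_matrix()
def cloud(c):
    h,w=c["z_map"].shape
    u,v=np.meshgrid(np.arange(w),np.arange(h))
    K=np.array([[c["fx"],0,c["cx"]],[0,c["fy"],c["cy"]],[0,0,1.]])
    p=cv2.undistortPoints(np.stack([u,v],-1).reshape(-1,1,2).astype(float),K,np.array([c["k1"],0,0,0.])).reshape(h,w,2)
    z=c["z_map"][...,None]
    P=np.concatenate([p*z,z],-1)@rot(c).T+np.array(c["xyz"])
    P[c["z_map"]==0]=np.nan
    return P
E
python3 - <<'E'
from h import *
o=ctrl.get_obs(); print({k:np.round(v,3) for k,v in o.items()})
for n in ["top","scene"]:
    c=ctrl.camera(n); print(n,c["xyz"],c["rotation"],c["fx"],c["k1"])
    cv2.imwrite(f"pics/{n}0.png",cv2.resize(c["frame"],(800,600),interpolation=cv2.INTER_CUBIC))
    np.savez(n+"0.npz",P=cloud(c),f=c["frame"])
E
```

```text
pics
{'time_s': np.float64(0.0), 'q': array([-1.551,  0.182,  1.608, -0.   ,  1.354, -0.206]), 'dq': array([ 0.001, -0.001,  0.   , -0.   , -0.002, -0.001]), 'joint_efforts': array([ 1.0000e-03, -4.4487e+01, -3.5133e+01, -0.0000e+00,  9.0000e-03,
        0.0000e+00]), 'eef_pos': array([ 0.129, -0.56 ,  0.23 ]), 'eef_rot': array([-0.001,  0.994,  0.113,  0.   ]), 'wrist_force': array([0.069, 0.385, 0.069]), 'torque': array([ 0.04 , -0.068,  0.001]), 'grasp_force': np.float64(0.0), 'opening': np.float64(1.0)}
top [0.34938571 0.14954513 1.62040715] [-0.03781857  0.70860993 -0.70400329  0.02865485] 409.64152042052984 0.026580181953126752
scene [0.92877694 0.80287068 1.00579041] [-0.10140247  0.27228672  0.89350423 -0.34238527] 349.11793963835515 0.009417521719807932
```

View pics/top0.png

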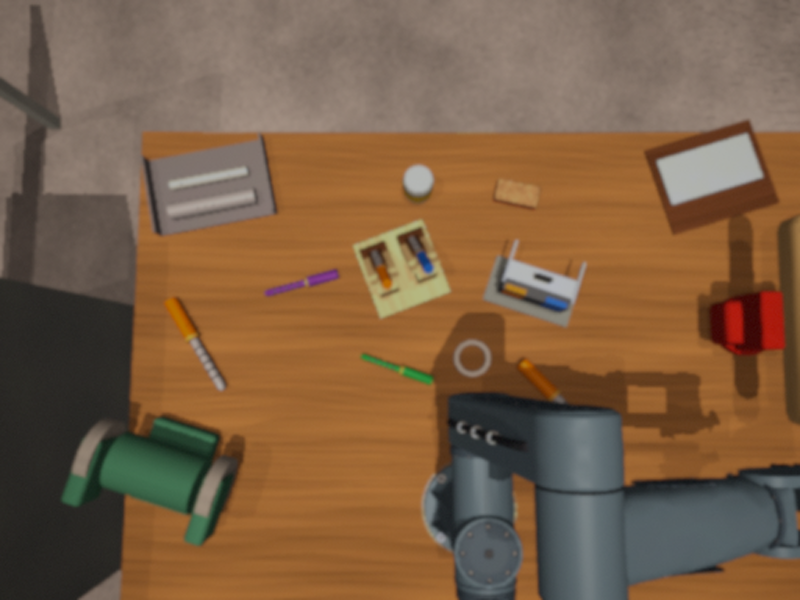

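View pics/scene0.png

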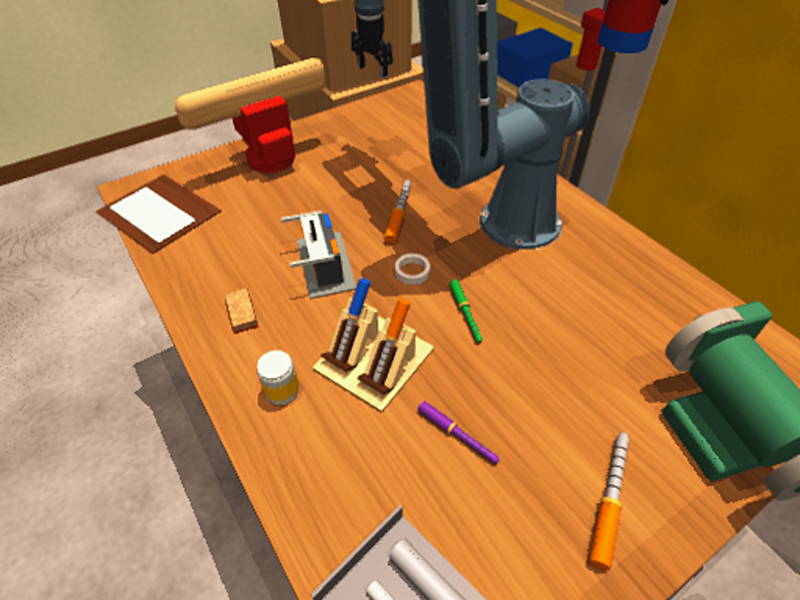

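The top view shows the rack at (400,270) and the holder with its white cover at (540,290). The black tab is at about (543,278), the orange mark at (515,290), the blue mark at (556,303), the can at (418,182), the block at (517,193) and the tape at (472,358).

Orange candidates: the one in the rack lane (380,270), loose ones at (195,340) and (545,380). Only the rack one starts in a lane as described. Blue: (420,255), also in the rack. The green (397,368) and purple (303,283) ones aren't meant. I'll measure and confirm this in a crop.

```bash
cat > m.py <<'E'
from h import *
D={n:np.load(n+"0.npz") for n in ["top","scene"]}
def pts(n,pix=None):
    P=D[n]["P"];f=D[n]["f"];return P,cv2.cvtColor(f,cv2.COLOR_BGR2HSV)
T,_=pts("top")
def at(u,v): return np.round(T[int(v*.64),int(u*.64)],3)
for k,p in dict(can=(418,182),block=(517,193),tapeL=(456,358),tapeR=(489,358),tab=(543,278),rackc=[(355,243),(421,222),(449,293),(382,317)]).items():
    print(k,[at(*q) for q in (p if isinstance(p,list) else [p])])
for n in D:
    P,H=pts(n)
    for col,(a,b) in dict(orange=(5,18),blue=(105,125)).items():
        m=(H[...,0]>=a)&(H[...,0]<=b)&(H[...,1]>170)&(H[...,2]>90)&(P[...,2]>.06)&(P[...,2]<.22)&(P[...,0]>.3)&(P[...,0]<.8)
        nl,L,st,_=cv2.connectedComponentsWithStats(m.astype(np.uint8))
        for i in range(1,nl):
            if st[i,4]<12: continue
            q=P[L==i]; c=q.mean(0); d=np.linalg.svd(q-c)[2][0]; d*=np.sign(d[2]); t=(q-c)@d
            print(n,col,st[i],np.round(c,3),np.round(d,3),"ext",np.round([t.min(),t.max()],3),"zmin/max",np.round([q[:,2].min(),q[:,2].max()],3))
    # holder cover: pale points at z~0.103
    g=(P[...,2]>.095)&(P[...,2]<.112)&(H[...,1]<40)&(H[...,2]>120)&(P[...,0]>.4)&(P[...,0]<.7)&(P[...,1]<.1)&(P[...,1]>-.3)
    q=P[g]; print(n,"cover",len(q),cv2.minAreaRect(q[:,:2].astype(np.float32)),q[:,2].mean())
    g=(P[...,2]>.12)&(P[...,2]<.15)&(H[...,2]<70)&(P[...,0]>.4)&(P[...,0]<.7)&(P[...,1]<.1)&(P[...,1]>-.3)
    q=P[g]; print(n,"tab",len(q),q.mean(0) if len(q) else 0, cv2.minAreaRect(q[:,:2].astype(np.float32)) if len(q)>3 else 0)
f=D["top"]["f"][130:260,210:390]; g=D["scene"]["f"][120:270,170:300]
cv2.imwrite("pics/crop1.png",np.hstack([cv2.resize(f,(450,325),interpolation=cv2.INTER_CUBIC),cv2.resize(g,(282,325),interpolation=cv2.INTER_CUBIC)]))
E
python3 m.py
```

```text
can [array([0.787, 0.133, 0.099])]
block [array([ 0.782, -0.117,  0.023])]
tapeL [array([0.361, 0.038, 0.028])]
tapeR [array([ 0.362, -0.045,  0.017])]
tab [array([ 0.55 , -0.158,  0.14 ])]
rackc [array([ 0.656,  0.292, -0.001]), array([0.707, 0.124, 0.013]), array([0.528, 0.052, 0.001]), array([0.466, 0.221, 0.014])]
top orange [240 169  11  16  91] [0.547 0.211 0.164] [-0.567 -0.208  0.797] ext [-0.085  0.036] zmin/max [0.086 0.194]
top orange [323 183  13   7  34] [ 0.519 -0.098  0.089] [0.321 0.71  0.627] ext [-0.023  0.026] zmin/max [0.062 0.106]
top orange [487 185  17  40  82] [ 0.448 -0.66   0.199] [-1.     0.015  0.015] ext [-0.071  0.064] zmin/max [0.174 0.208]
top blue [268 162   8  11  39] [0.579 0.117 0.174] [-0.611 -0.256  0.749] ext [-0.039  0.025] zmin/max [0.143 0.194]
top blue [350 192  11   5  34] [ 0.492 -0.195  0.1  ] [0.26  0.957 0.126] ext [-0.019  0.02 ] zmin/max [0.085 0.109]
top cover 555 ((0.5733612775802612, -0.0814242959022522), (0.3454461097717285, 0.10508671402931213), 75.64747619628906) 0.1029592943704007
top tab 11 [ 0.54806114 -0.15905025  0.13839006
[... 319 characters left out ...]
0.03   0.028] zmin/max [0.097 0.106]
scene orange [247 191  15  27 216] [0.553 0.213 0.159] [-0.551 -0.24   0.799] ext [-0.044  0.04 ] zmin/max [0.119 0.193]
scene blue [207 137   5   9  25] [ 0.497 -0.2    0.102] [0.317 0.948 0.021] ext [-0.029  0.027] zmin/max [0.099 0.106]
scene blue [224 178  13  24 152] [0.586 0.12  0.163] [-0.565 -0.235  0.791] ext [-0.042  0.035] zmin/max [0.129 0.193]
scene cover 344 ((0.5676683783531189, -0.16822688281536102), (0.17698906362056732, 0.09824048727750778), 71.86714172363281) 0.10369026300788886
scene tab 20 [ 0.55641781 -0.15487182  0.13492348] ((0.5531352758407593, -0.15931323170661926), (0.03772656247019768, 0.008269613608717918), 60.067771911621094)
```

View pics/crop1.png

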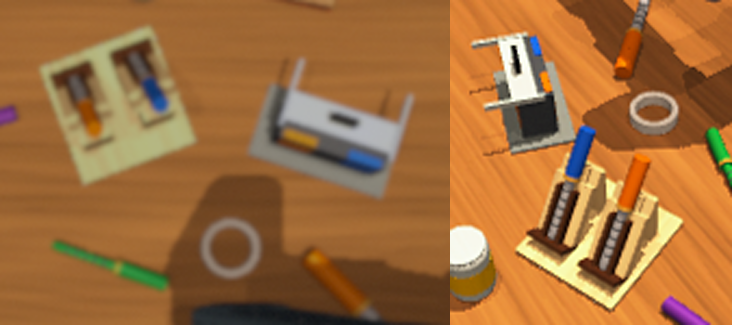

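The crop confirms it: the rack's left lane holds the orange rasp and its right lane the blue one. The holder has orange on the left, blue on the right, with the cover tab between them, opening away from the robot. Next I'll move above the holder for a close look.

```bash
cat >> h.py <<'E'
def frame(yaw,tilt=0):
    "tool rotation: z down, tilted forward by tilt in direction yaw; tool x towards yaw"
    c,s=np.cos(yaw),np.sin(yaw); z=np.array([np.sin(tilt)*c,np.sin(tilt)*s,-np.cos(tilt)])
    y=np.array([s,-c,0]); return np.stack([np.cross(y,z),y,z],1)
def cur():
    o=ctrl.get_obs(); q=np.array(o["eef_rot"]); return np.array(o["eef_pos"]),R.from_quat(q[[1,2,3,0]]).as_matrix(),o
def plan(p,Rt,N,start=None):
    p0,R0=start if start else cur()[:2]
    w=R.from_matrix(R0.T@Rt).as_rotvec(); r=R.from_rotvec(w/N)
    S=sum((r**k).as_matrix() if k else np.eye(3) for k in range(N))
    t=np.linalg.solve(S,R0.T@(np.array(p)-p0))*1e3
    print(N,"x",np.round(t,1),np.round(w/N,4),"| total mm",np.round(t*N,1),"rot",np.round(w,3))
E
python3 - <<'E'
from h import *
plan([.46,-.135,.33],frame(np.radians(-18)),14)
E
```

```text
14 x [ 23.2 -31.3  -7.1] [-0.0001  0.      0.0386] | total mm [ 324.5 -438.4  -99.1] rot [-0.002  0.     0.54 ]
```

Call:
{"api": "jog_arm", "payload": {
  "series": [
    [[23,-31,-7,0,0,0.0386,0],[23,-31,-7,0,0,0.0386,0],[23,-31,-7,0,0,0.0386,0],[23,-31,-7,0,0,0.0386,0],[23,-31,-7,0,0,0.0386,0],[23,-31,-7,0,0,0.0386,0],[23,-31,-7,0,0,0.0386,0],[23,-31,-7,0,0,0.0386,0],[23,-31,-7,0,0,0.0386,0],[23,-31,-7,0,0,0.0386,0]]
  ]
}}

```text
time_s: 1.1
eef_pos: [0.3415, -0.2393, 0.3015]
eef_rot: [0.0, 0.997, -0.081, 0.0]
wrist_force: [0.5, -1.1, 0.0]
opening: -0.001
grasp_force: 0.0
```

Call:
{"api": "jog_arm", "payload": {
  "series": [
    [[23,-31,-7,0,0,0.0386,0],[23,-31,-7,0,0,0.0386,0],[23,-31,-7,0,0,0.0386,0],[23,-31,-7,0,0,0.0386,0],[0,0,0,0,0,0,0],[0,0,0,0,0,0,0],[0,0,0,0,0,0,0],[0,0,0,0,0,0,0],[0,0,0,0,0,0,0],[0,0,0,0,0,0,0]]
  ]
}}

```text
time_s: 2.1
eef_pos: [0.4571, -0.1403, 0.3293]
eef_rot: [0.0, 0.988, -0.157, 0.0]
wrist_force: [-0.7, 0.0, -0.1]
opening: -0.002
grasp_force: 0.0
```

Run:
```python
from h import *
c=ctrl.camera("wrist"); p,Rm,o=cur(); print(p,np.round(Rm,3),c["xyz"],c["k1"])
cv2.imwrite("pics/w1.png",cv2.resize(c["frame"],(800,600),interpolation=cv2.INTER_CUBIC))
np.savez("w1.npz",P=cloud(c),f=c["frame"])
```

```text
[ 0.45720809 -0.14026039  0.32931529] [[ 0.951 -0.31   0.   ]
 [-0.31  -0.951 -0.   ]
 [ 0.     0.    -1.   ]] [ 0.52256975 -0.16228164  0.47189881] 0.02743629430576265
```

View pics/w1.png

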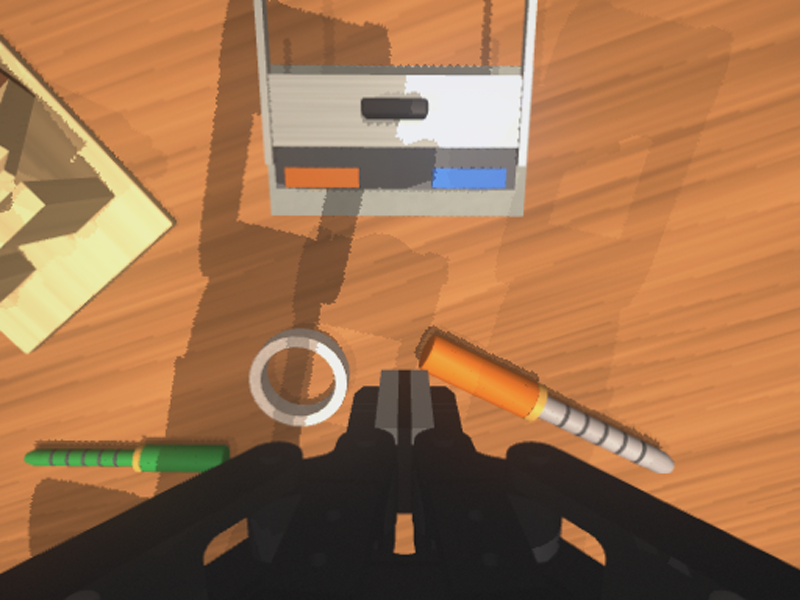

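The wrist view shows the holder square in the image: tab top (395,105), cover front edge at row 147, and the orange patch (322,178) and blue patch (470,178).

Run:
```python
from h import *
d=np.load("w1.npz");P=d["P"];H=cv2.cvtColor(d["f"],cv2.COLOR_BGR2HSV)
reg=np.zeros(H.shape[:2],bool);reg[30:128,165:345]=1
res={}
for k,m in dict(o=(H[...,0]<20)&(H[...,1]>120)&(P[...,2]>.09),b=(H[...,0]>100)&(H[...,0]<125)&(H[...,1]>100)&(P[...,2]>.09),tab=(P[...,2]>.132)&(P[...,2]<.146),cov=(P[...,2]>.1015)&(P[...,2]<.107)&(H[...,1]<60)&(H[...,2]>110)).items():
    q=P[m&reg]; r=cv2.minAreaRect(q[:,:2].astype(np.float32)); res[k]=q
    print(k,len(q),np.round(np.median(q,0),4),np.round(r[0],4),np.round(r[1],4),round(r[2],2))
o,b=[np.array(cv2.minAreaRect(res[k][:,:2].astype(np.float32))[0]) for k in "ob"]
y=(o-b)/np.linalg.norm(o-b); x=np.array([y[1],-y[0]]); print("yaw",np.degrees(np.arctan2(x[1],x[0])),"dist",np.linalg.norm(o-b))
m=(o+b)/2
for k in res:
    q=(res[k][:,:2]-m); print(k,"x",np.round(np.percentile(q@x,[0.5,50,99.5]),4),"y",np.round(np.percentile(q@y,[.5,50,99.5]),4),"z",np.median(res[k][:,2]))
# dark top face of holder
q=P[reg&(P[...,2]>.096)&(P[...,2]<.1015)]; q=q[:,:2]-m; print("top x",np.percentile(q@x,[.5,99.5]),"y",np.percentile(q@y,[.5,99.5]))
print("m",m)
```

```text
o 628 [ 0.5274 -0.1047  0.102 ] [ 0.5387 -0.1652] [0.1751 0.0543] 86.67
b 594 [ 0.4951 -0.1994  0.102 ] [ 0.4951 -0.1995] [0.0491 0.0125] 71.85
tab 548 [ 0.5511 -0.1653  0.1391] [ 0.5513 -0.1652] [0.039  0.0107] 71.75
cov 7512 [ 0.5509 -0.1666  0.1036] [ 0.5454 -0.1635] [0.1743 0.0878] 72.07
yaw -51.778520246475914 dist 0.05542687594046573
o x [-0.0725 -0.0547  0.0809] y [-0.0115  0.0562  0.0793] z 0.10204807068436675
b x [-0.0165 -0.      0.0173] y [-0.0493 -0.0276 -0.0051] z 0.10201857882805865
tab x [-0.0057  0.0078  0.0214] y [0.0197 0.0375 0.0551] z 0.1390725945770672
cov x [-0.0602  0.0079  0.0814] y [-0.0473  0.0357  0.1249] z 0.10357448679240586
top x [-0.07465623  0.07474412] y [-0.05430309  0.12037227]
m [ 0.51689322 -0.18237048]
```

Run:
```python
from h import *
d=np.load("w1.npz");P=d["P"];H=cv2.cvtColor(d["f"],cv2.COLOR_BGR2HSV)
a=np.radians(-18.3);x=np.array([np.cos(a),np.sin(a)]);y=np.array([-x[1],x[0]])
t=np.array([.5512,-.1652])
# column profile through middle (col 400/800 -> 256) and patch cols
for u in (206,256,300):
    for v in range(60,135,3):
        q=P[v,u]; print(u,v,np.round([(q[:2]-t)@x*1e3,(q[:2]-t)@y*1e3,q[2]*1e3],1),d["f"][v,u],end=";")
    print()
plan([*(t-.032*x),.20],frame(a),5)
```

```text
206 60 [ 10.2  47.2 104.1] [167 185 196];206 63 [  7.4  47.4 103.6] [167 186 197];206 66 [  4.6  47.6 103.2] [165 184 196];206 69 [  1.7  47.6 103.8] [165 184 195];206 72 [ -1.1  47.7 103.8] [167 185 197];206 75 [ -4.   47.9 103.2] [169 187 198];206 78 [ -6.9  48.  103.7] [167 186 197];206 81 [ -9.8  48.1 104. ] [164 183 194];206 84 [-12.7  48.2 103.6] [167 186 197];206 87 [-15.7  48.2 104.8] [168 186 198];206 90 [-18.6  48.3 104.4] [171 189 202];206 93 [-21.6  48.7 102.8] [146 161 172];206 96 [-24.5  49.2 100.6] [83 87 92];206 99 [-27.6  49.2 101.1] [83 87 93];206 102 [-30.6  49.4 100.5] [82 86 93];206 105 [-33.6  49.5 101. ] [82 86 92];206 108 [-36.7  49.4 102.3] [ 59 117 215];206 111 [-39.8  49.7 101.1] [ 58 116 214];206 114 [-42.8  49.7 101.9] [ 57 115 214];206 117 [-45.9  49.8 102.2] [ 57 116 214];206 120 [-49.2  50.2 100.2] [ 84 106 134];206 123 [-58.4  64.5   7.1] [160 176 185];206 126 [-62.4  64.8   6.4] [156 174 183];206 129 [-66.4  65.    5.9] [155 173 182];206 132 [-70.3  65.    7.2] [113 126 132];
256 60 [ 10.5  -3.4 103.5] [168 184 194];256 63 [  4.2  -3.7 140.2] [83 87 
[... 1358 characters left out ...]
] [242 239 238];300 93 [-21.2 -49.2 103.7] [237 233 232];300 96 [-24.1 -49.8  99.7] [123 124 129];300 99 [-27.1 -49.8 100.4] [122 123 129];300 102 [-30.2 -50.  100.2] [122 123 129];300 105 [-33.2 -50.3  98.8] [122 123 130];300 108 [-36.3 -50.1 101.6] [207 132  93];300 111 [-39.3 -50.2 101.4] [225 148 100];300 114 [nan nan nan] [225 147 100];300 117 [-45.5 -50.4 101.7] [225 147 100];300 120 [-48.6 -50.5 102. ] [191 135 108];300 123 [-57.9 -62.    6.8] [168 185 193];300 126 [-61.9 -62.3   5.8] [168 184 192];300 129 [-65.9 -62.5   5.9] [170 187 193];300 132 [-69.9 -62.6   6.1] [169 186 193];
5 x [13.  -1.1 25.9] [ 0.     -0.      0.0007] | total mm [ 65.1  -5.7 129.3] rot [ 0.    -0.     0.004]
```

Call:
{"api": "jog_arm", "payload": {
  "series": [
    [[13,-1.1,26,0,0,0.0007,0],[13,-1.1,26,0,0,0.0007,0],[13,-1.1,26,0,0,0.0007,0],[13,-1.1,26,0,0,0.0007,0],[13,-1.1,26,0,0,0.0007,0],[0,0,22,0,0,0,0],[0,0,22,0,0,0,0],[0,0,22,0,0,0,0],[0,0,21,0,0,0,0],[0,0,0,0,0,0,0]]
  ]
}}

```text
time_s: 3.15
eef_pos: [0.5188, -0.1538, 0.1093]
eef_rot: [-0.001, 0.987, -0.159, -0.003]
wrist_force: [-1.2, 0.5, -0.1]
opening: -0.004
grasp_force: 0.0
```

Call:
{"api": "jog_arm", "payload": {
  "series": [
    [[7,0,0,0,0,0,0],[7,0,0,0,0,0,0],[7,0,0,0,0,0,0],[7,0,0,0,0,0,0],[7,0,0,0,0,0,0],[7,0,0,0,0,0,0],[6,0,0,0,0,0,0],[4,0,0,0,0,0,0],[2,0,0,0,0,0,0],[0,0,0,0,0,0,0]]
  ]
}}

```text
time_s: 4.15
eef_pos: [0.5727, -0.1717, 0.1122]
eef_rot: [-0.0, 0.987, -0.158, 0.0]
wrist_force: [0.8, 0.2, -0.3]
opening: -0.001
grasp_force: 0.0
```

Run:
```python
from h import *
a=np.radians(-18.3);x=np.array([np.cos(a),np.sin(a)]);y=np.array([-x[1],x[0]]);t=np.array([.5512,-.1652])
p,_,o=cur(); print((p[:2]-t)@x,(p[:2]-t)@y,p[2],o["wrist_force"][:2]@x,o["wrist_force"])
```

```text
0.02241363973760986 0.0005670286103077824 0.11217421265226507 0.7112670273141772 [ 0.80861221  0.17978142 -0.33302604]
```

Call:
{"api": "jog_arm", "payload": {
  "series": [
    [[1,0,0,0,0,0,0],[1,0,0,0,0,0,0],[1,0,0,0,0,0,0],[1,0,0,0,0,0,0],[0,0,0,0,0,0,0],[-10,0,0,0,0,0,0],[-20,0,-40,0,0,0,0],[-25,0,-40,0,0,0,0],[-25,0,-40,0,0,0,0],[-20,0,-40,0,0,0,0]]
  ]
}}

```text
time_s: 5.15
eef_pos: [0.4798, -0.141, 0.2736]
eef_rot: [0.0, 0.987, -0.158, 0.0]
wrist_force: [0.9, -0.5, 0.9]
opening: -0.001
grasp_force: 0.0
```

Run:
```python
from h import *
c=ctrl.camera("wrist"); p,Rm,o=cur(); print(p)
cv2.imwrite("pics/w2.png",cv2.resize(c["frame"],(800,600),interpolation=cv2.INTER_CUBIC))
P=cloud(c);f=c["frame"];np.savez("w2.npz",P=P,f=f)
H=cv2.cvtColor(f,cv2.COLOR_BGR2HSV)
a=np.radians(-18.3);x=np.array([np.cos(a),np.sin(a)]);y=np.array([-x[1],x[0]]);t=np.array([.5512,-.1652])
X=(P[...,:2]-t)@x;Y=(P[...,:2]-t)@y;Z=P[...,2]
m=(Z>.132)&(Z<.146)&(abs(X)<.09)&(abs(Y)<.04); q=P[m]; print("tab",m.sum(),np.percentile(X[m],[1,50,99]),np.percentile(Y[m],[1,50,99]))
near=(abs(X+.0095)<.025)
for s in (1,-1):
    m=near&(abs(Y-s*.05)<.025)&(Z<.085)&(X<.012); print("pocket",s,m.sum(),"X",np.percentile(X[m],[2,50,98]),"Y",np.percentile(Y[m],[2,50,98]),"Z",np.percentile(Z[m],[2,50]))
    # mouth via rim: points at top level around; find the hole between
    for xs in (-.012,-.006):
        r=(abs(X-xs)<.002)&(abs(Z-.1005)<.004)&(abs(Y-s*.05)<.03); v=np.sort(Y[r]); k=np.argmax(np.diff(v)); print("  gapY",v[k],v[k+1])
    r=(abs(Y-s*.05)<.004)&(abs(Z-.1015)<.004)&(X>-.045)&(X<.03); v=np.sort(X[r]); k=np.argmax(np.diff(v)); print("  gapX",v[k],v[k+1])
```

```text
[ 0.48084967 -0.14154372  0.28126385]
tab 822 [0.03545512 0.03989827 0.04505667] [-1.93239023e-02 -1.61699311e-05  1.93823595e-02]
pocket 1 611 X [-0.02182097 -0.01026569  0.00206432] Y [0.04645293 0.06105293 0.06198386] Z [0.00897024 0.02517586]
  gapY 0.03790316550466698 0.06139271064335731
  gapY 0.037713444262882916 0.06157090939378852
  gapX -0.022252773768159394 0.0027873326589805333
pocket -1 605 X [-0.02193374 -0.01012345  0.0020064 ] Y [-0.0621189  -0.0613259  -0.04679782] Z [0.00877666 0.02914567]
  gapY -0.061749627855506396 -0.03729983787979955
  gapY -0.06158392578697474 -0.03797124000581264
  gapX -0.022034256509397464 0.0021282638457451454
```

View pics/w2.png

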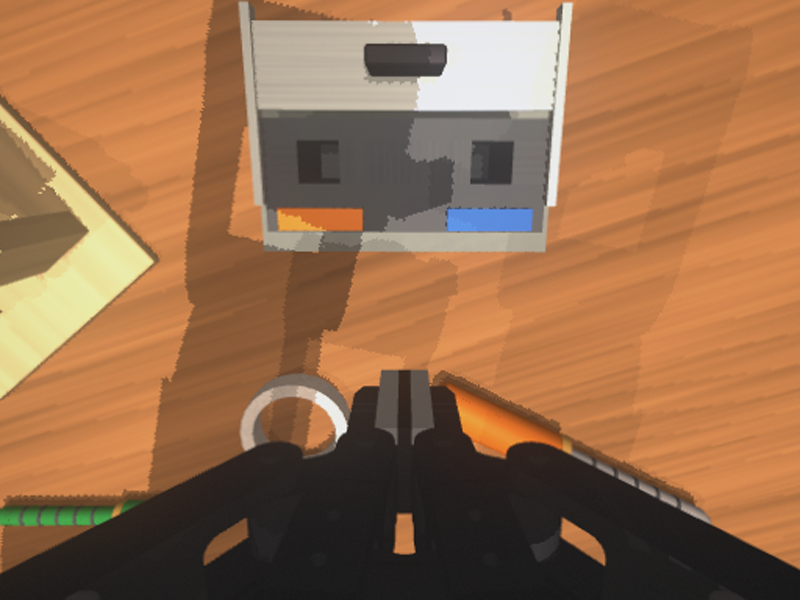

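The cover is open (about 49.8 mm). Pocket mouths are visible at (318,162) and (492,162), and are 24 mm wide in both directions, as stated. Next I'll look at the rack.

Run:
```python
from h import *
plan([.496,.136,.36],frame(np.radians(20.5)),8)
```

```text
8 x [  1.2 -35.4  -9.9] [ 0.0007 -0.0011 -0.0844] | total mm [   9.7 -282.9  -79.2] rot [ 0.005 -0.009 -0.675]
```

Call:
{"api": "jog_arm", "payload": {
  "series": [
    [[1,-35,-10,0,0,-0.0848,60],[1,-35,-10,0,0,-0.0848,60],[1,-35,-10,0,0,-0.0848,60],[1,-35,-10,0,0,-0.0848,60],[1,-35,-10,0,0,-0.0848,60],[1,-35,-10,0,0,-0.0848,60],[1,-35,-10,0,0,-0.0848,60],[1,-35,-10,0,0,-0.0848,60],[0,0,0,0,0,0,60],[0,0,0,0,0,0,60]]
  ]
}}

```text
time_s: 6.2
eef_pos: [0.4948, 0.1334, 0.3525]
eef_rot: [0.0, 0.984, 0.18, 0.001]
wrist_force: [-0.2, -0.6, 0.9]
opening: 0.7
grasp_force: 0.0
```

```bash
cat > r.py <<'E'
from h import *
from scipy.optimize import least_squares
c=ctrl.camera("wrist"); p,Rm,o=cur(); print(p)
cv2.imwrite("pics/w3.png",cv2.resize(c["frame"],(800,600),interpolation=cv2.INTER_CUBIC))
P=cloud(c);f=c["frame"];np.savez("w3.npz",P=P,f=f);H=cv2.cvtColor(f,cv2.COLOR_BGR2HSV)
S=np.load("scene0.npz"); SP,SH=S["P"],cv2.cvtColor(S["f"],cv2.COLOR_BGR2HSV)
def sel(P,H,a,b):
    m=(H[...,0]>=a)&(H[...,0]<=b)&(H[...,1]>150)&(H[...,2]>60)&(P[...,2]>.12)&(P[...,2]<.22)&(P[...,0]>.45)&(P[...,0]<.7)&(P[...,1]>.05)&(P[...,1]<.3)
    n,L,st,_=cv2.connectedComponentsWithStats(m.astype(np.uint8)); return P[L==1+np.argmax(st[1:,4])]
for k,(a,b,q0) in dict(orange=(3,18,(.535,.206)),blue=(100,128,(.571,.114))).items():
    for name,Q in dict(w=sel(P,H,a,b),s=sel(SP,SH,a,b),both=np.vstack([sel(P,H,a,b),sel(SP,SH,a,b)])).items():
        # axis: point e at z=.16, dir yaw, tilt; side surface radius 13, top cap excluded by robust loss
        def fun(v):
            d=np.array([-np.sin(v[3])*np.cos(v[2]),-np.sin(v[3])*np.sin(v[2]),np.cos(v[3])])
            w=Q-[v[0],v[1],.16]; h=w@d; rad=np.linalg.norm(w-np.outer(h,d),axis=1)-.013
            return np.r_[rad, .02*(v[3]-np.radians(35))*len(Q)**.5]
        s=least_squares(fun,[q0[0]+.015,q0[1]+.008,np.radians(20.5),np.radians(35)],loss="soft_l1",f_scale=.001)
        v=s.x;d=np.array([-np.sin(v[3])*np.cos(v[2]),-np.sin(v[3])*np.sin(v[2]),np.cos(v[3])])
        h=(Q-[v[0],v[1],.16])@d
        e=np.array([v[0],v[1],.16])+d*np.percentile(h,99)
        print(k,name,len(Q),np.round(v[:2],4),"yaw,tilt",np.round(np.degrees(v[2:]),1),"rms",np.round(np.median(abs(s.fun)),4),"end",np.round(e,4))
E
python3 r.py
```

```text
[0.49477449 0.13264034 0.35207236]
orange w 1788 [0.5423 0.2051] yaw,tilt [21.2 35.7] rms 0.0004 end [0.5249 0.1983 0.1861]
orange s 219 [0.5436 0.2052] yaw,tilt [21.  35.2] rms 0.0011 end [0.5266 0.1986 0.1858]
orange both 2007 [0.5424 0.2051] yaw,tilt [21.2 35.7] rms 0.0004 end [0.5249 0.1983 0.1861]Traceback (most recent call last):
  File "r.py", line 11, in <module>
    for name,Q in dict(w=sel(P,H,a,b),s=sel(SP,SH,a,b),both=np.vstack([sel(P,H,a,b),sel(SP,SH,a,b)])).items():
                         ~~~^^^^^^^^^
  File "r.py", line 9, in sel
    n,L,st,_=cv2.connectedComponentsWithStats(m.astype(np.uint8)); return P[L==1+np.argmax(st[1:,4])]
                                                                                 ~~~~~~~~~^^^^^^^^^^
    return _wrapfunc(a, 'argmax', axis=axis, out=out, **kwds)
    return bound(*args, **kwds)
ValueError: attempt to get argmax of an empty sequence
```

View pics/w3.png

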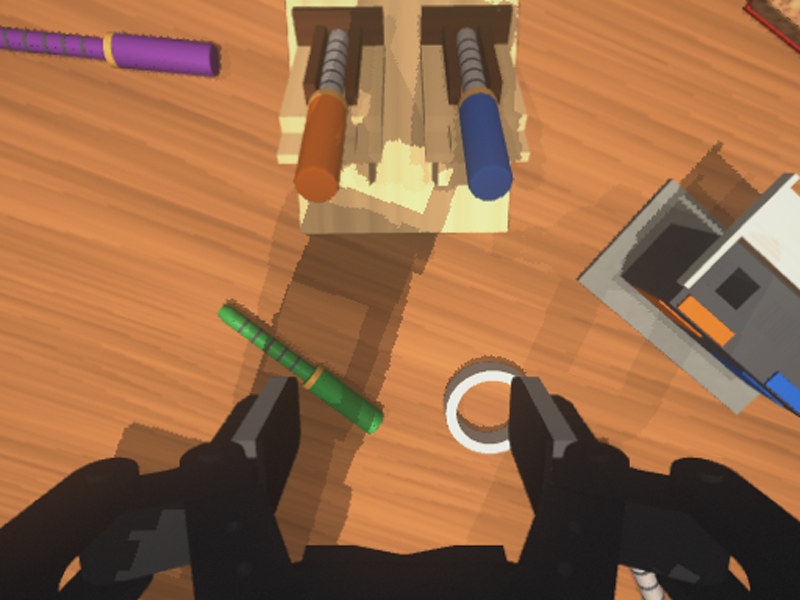

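The wrist view shows the orange handle end at (318,185) and the blue one at (490,180), both free of the rack. The orange fit matches the stated 35° tilt and 186 mm end height. The blue threshold needs loosening because the handle is in shadow.

```bash
sed -i 's/^c=ctrl.*$/W=np.load("w3.npz");P=W["P"];f=W["f"];H=cv2.cvtColor(f,cv2.COLOR_BGR2HSV)/; /^cv2.imwrite/d; /^P=cloud/d; s/>150)/>110)/' r.py
cat >> r.py <<'E'
    if k=="orange": d0=d
    yaw,tl=np.radians(21),np.radians(35.3)
    F=frame(yaw,tl); ax=-F[:,2]; s_=.155  # grasp at z=155 along the rasp
    at16=np.array([v[0],v[1],.16]); g=at16+ax*((.186-.16)/ax[2]-.035); tcp=g-ax*.019
    print(k,"grasp tcp",np.round(tcp,4),"standoff",np.round(tcp+ax*.09,4))
    plan(tcp+ax*.09,F,7)
    plan(tcp,F,1,(tcp+ax*.09,F))
E
python3 r.py
```

```text
orange w 2178 [0.5421 0.2046] yaw,tilt [18.5 34.9] rms 0.0009 end [0.5248 0.1988 0.1861]
orange s 238 [0.5434 0.2052] yaw,tilt [21.5 35. ] rms 0.0012 end [0.5266 0.1986 0.1857]
orange both 2416 [0.5422 0.2047] yaw,tilt [19.1 35. ] rms 0.0009 end [0.5249 0.1987 0.1861]
orange grasp tcp [0.5541 0.2093 0.1419] standoff [0.5056 0.1906 0.2154]
7 x [-0.9 -7.2 20.3] [ 0.0004  0.088  -0.0009] | total mm [ -6.2 -50.4 142.1] rot [ 0.003  0.616 -0.006]
1 x [-0. -0. 90.] [0. 0. 0.] | total mm [-0. -0. 90.] rot [0. 0. 0.]
blue w 1182 [0.578  0.1122] yaw,tilt [19.9 36.5] rms 0.0006 end [0.5602 0.1058 0.1855]
blue s 162 [0.5807 0.1114] yaw,tilt [24.4 34.9] rms 0.0012 end [0.5639 0.1038 0.1864]
blue both 1344 [0.5782 0.112 ] yaw,tilt [20.9 36.4] rms 0.0006 end [0.5606 0.1053 0.1856]
blue grasp tcp [0.5901 0.1166 0.1419] standoff [0.5416 0.0979 0.2154]
7 x [-0.8  7.  20.3] [ 0.0004  0.088  -0.0009] | total mm [ -5.4  49.1 142.4] rot [ 0.003  0.616 -0.006]
1 x [-0. -0. 90.] [0. 0. 0.] | total mm [-0. -0. 90.] rot [0. 0. 0.]
```

Call:
{"api": "jog_arm", "payload": {
  "series": [
    [[-0.8,7,20.3,0,0.088,-0.001,60],[-0.8,7,20.3,0,0.088,-0.001,60],[-0.8,7,20.3,0,0.088,-0.001,60],[-0.8,7,20.3,0,0.088,-0.001,60],[-0.8,7,20.3,0,0.088,-0.001,60],[-0.8,7,20.3,0,0.088,-0.001,60],[-0.8,7,20.3,0,0.088,-0.001,60],[0,0,0,0,0,0,60],[0,0,0,0,0,0,60],[0,0,0,0,0,0,60]]
  ]
}}

```text
time_s: 7.25
eef_pos: [0.5425, 0.0975, 0.2176]
eef_rot: [-0.054, 0.937, 0.174, 0.299]
wrist_force: [0.7, 0.2, 0.1]
opening: 0.702
grasp_force: 0.0
```

Run:
```python
from h import *
p,Rm,o=cur();F=frame(np.radians(21),np.radians(35.3));print(p,o["wrist_force"])
plan([.5901,.1166,.1419],F,6)
```

```text
[0.54248699 0.09754655 0.2176238 ] [0.6679826  0.1651085  0.13600886]
6 x [-0.3 -0.1 15.2] [ 0.0005 -0.0001  0.0003] | total mm [-1.9 -0.9 91.4] rot [ 0.003 -0.001  0.002]
```

Call:
{"api": "jog_arm", "payload": {
  "series": [
    [[-0.3,-0.1,15.2,0,0,0,60],[-0.3,-0.1,15.2,0,0,0,60],[-0.3,-0.1,15.2,0,0,0,60],[-0.3,-0.1,15.2,0,0,0,60],[-0.3,-0.1,15.2,0,0,0,60],[-0.3,-0.1,15.2,0,0,0,60],[0,0,0,0,0,0,60],[0,0,0,0,0,0,10],[0,0,0,0,0,0,10],[0,0,0,0,0,0,10]]
  ]
}}

```text
time_s: 8.25
eef_pos: [0.5896, 0.117, 0.1418]
eef_rot: [-0.054, 0.937, 0.174, 0.299]
wrist_force: [-3.7, -0.3, 3.9]
opening: 0.288
grasp_force: 58.4
```

Call:
{"api": "jog_arm", "payload": {
  "series": [
    [[0,0,0,0,0,0,10],[0,0,0,0,0,0,10],[0,0,0,0,0,0,10],[0,0,0,0,0,0,10],[0,0,-2,0,0,0,10],[0,0,-4,0,0,0,10],[0,0,-6,0,0,0,10],[0,0,-8,0,0,0,10],[0,0,-10,0,0,0,10],[0,0,-10,0,0,0,10]]
  ]
}}

```text
time_s: 9.25
eef_pos: [0.5675, 0.1085, 0.174]
eef_rot: [-0.054, 0.937, 0.174, 0.299]
wrist_force: [3.9, 1.7, -0.8]
opening: 0.293
grasp_force: 59.0
```

Run:
```python
from h import *
p,Rm,o=cur();print(p,o["wrist_force"],o["opening"]*85.4,o["grasp_force"])
```

```text
[0.56747272 0.10847626 0.1739568 ] [ 3.89795582  1.68705652 -0.83292508] 25.04482464024535 58.976109623909
```

Call:
{"api": "jog_arm", "payload": {
  "series": [
    [[0,0,-16,0,0,0,10],[0,0,-16,0,0,0,10],[0,0,-16,0,0,0,10],[0,0,-16,0,0,0,10],[0,0,-16,0,0,0,10],[0,0,-16,0,0,0,10],[0,0,-16,0,0,0,10],[0,0,-16,0,0,0,10],[0,0,-8,0,0,0,10],[0,0,0,0,0,0,10]]
  ]
}}

```text
time_s: 10.25
eef_pos: [0.4937, 0.0803, 0.2847]
eef_rot: [-0.054, 0.937, 0.174, 0.299]
wrist_force: [-0.7, -0.6, -1.4]
opening: 0.289
grasp_force: 59.2
```

Run:
```python
from h import *
p,Rm,o=cur();print(p,o["wrist_force"],o["opening"]*85.4,o["grasp_force"])
plan([.5263,-.2093,.33],frame(np.radians(-18.3)),14)
```

```text
[0.49374205 0.08033388 0.28473937] [-0.6568854  -0.57878417 -1.40453841] 24.696307144085274 59.23691511154175
14 x [ 2.6 20.9 -3.3] [-0.0149 -0.0424  0.0475] | total mm [ 36.5 293.  -46.8] rot [-0.208 -0.593  0.664]
```

Call:
{"api": "jog_arm", "payload": {
  "series": [
    [[2.6,20.9,-3.3,-0.0149,-0.0424,0.0475,10],[2.6,20.9,-3.3,-0.0149,-0.0424,0.0475,10],[2.6,20.9,-3.3,-0.0149,-0.0424,0.0475,10],[2.6,20.9,-3.3,-0.0149,-0.0424,0.0475,10],[2.6,20.9,-3.3,-0.0149,-0.0424,0.0475,10],[2.6,20.9,-3.3,-0.0149,-0.0424,0.0475,10],[2.6,20.9,-3.3,-0.0149,-0.0424,0.0475,10],[2.6,20.9,-3.3,-0.0149,-0.0424,0.0475,10],[2.6,20.9,-3.3,-0.0149,-0.0424,0.0475,10],[2.6,20.9,-3.3,-0.0149,-0.0424,0.0475,10]]
  ]
}}

```text
time_s: 11.25
eef_pos: [0.5345, -0.125, 0.3154]
eef_rot: [-0.016, 0.994, -0.065, 0.086]
wrist_force: [0.6, -0.0, -0.3]
opening: 0.293
grasp_force: 59.3
```

Call:
{"api": "jog_arm", "payload": {
  "series": [
    [[2.6,20.9,-3.3,-0.0149,-0.0424,0.0475,10],[2.6,20.9,-3.3,-0.0149,-0.0424,0.0475,10],[2.6,20.9,-3.3,-0.0149,-0.0424,0.0475,10],[2.6,20.9,-3.3,-0.0149,-0.0424,0.0475,10],[0,0,0,0,0,0,10],[0,0,0,0,0,0,10],[0,0,0,0,0,0,10],[0,0,0,0,0,0,10],[0,0,0,0,0,0,10],[0,0,0,0,0,0,10]]
  ]
}}

```text
time_s: 12.25
eef_pos: [0.5268, -0.208, 0.3286]
eef_rot: [-0.0, 0.987, -0.159, -0.001]
wrist_force: [0.8, 0.5, -1.3]
opening: 0.293
grasp_force: 59.3
```

Run:
```python
from h import *
p,Rm,o=cur();print(p,o["opening"]*85.4,o["grasp_force"])
plan([.5263,-.2093,.33],frame(np.radians(-18.3)),1)
for n in ("wrist","scene"):
    c=ctrl.camera(n);P=cloud(c);f=c["frame"];np.savez(n+"4.npz",P=P,f=f)
    # blade: everything close to the tool axis below fingers
    w=(P-p)@Rm; m=(np.hypot(w[...,0],w[...,1])<.04)&(w[...,2]>.0)&(w[...,2]<.16)
    q=w[m]; print(n,m.sum())
    for a in np.arange(0,.15,.015):
        s=q[(q[:,2]>=a)&(q[:,2]<a+.015)]
        if len(s)>3: print(round(a,3),len(s),"x",np.round(np.percentile(s[:,0],[5,50,95])*1e3,1),"y",np.round(np.percentile(s[:,1],[5,50,95])*1e3,1),"zmax",s[:,2].max().round(3))
    cv2.imwrite(f"pics/{n}4.png",cv2.resize(f,(800,600)) if n=="wrist" else cv2.resize(f[60:210,150:350],(800,600),interpolation=cv2.INTER_CUBIC))
```

```text
[ 0.52681402 -0.20799543  0.32861205] 25.05327630901729 59.346426129341125
1 x [-0.1  1.4 -1.4] [-0.0002  0.0012  0.0007] | total mm [-0.1  1.4 -1.4] rot [-0.     0.001  0.001]
wrist 1607
0.0 514 x [ 5.7 12.9 14.3] y [-10.3   0.7  11.2] zmax 0.015
0.015 471 x [ 5.5 12.7 14.4] y [-11.    0.2  11.8] zmax 0.03
0.03 34 x [ 7.1 12.6 14.3] y [-10.3  -0.6  12. ] zmax 0.032
0.045 97 x [5.8 8.5 9.1] y [-5.4  0.1  5.8] zmax 0.06
0.06 144 x [4.2 8.1 9. ] y [-6.3  0.8  7.3] zmax 0.075
0.075 121 x [3.4 7.7 8.9] y [-6.8  0.1  7.6] zmax 0.09
0.09 99 x [4.4 7.9 8.8] y [-6.4  0.1  7.3] zmax 0.105
0.105 83 x [3.4 7.5 8.6] y [-6.9  0.   7.2] zmax 0.12
0.12 44 x [4.  7.6 8.2] y [-6.3  0.4  6.5] zmax 0.13
scene 156
0.0 23 x [-7.3  5.2 15.1] y [-16.  -10.3  -4.7] zmax 0.015
0.015 27 x [-7.8  2.9 15.4] y [-16.1 -10.2  -4.1] zmax 0.03
0.03 16 x [-5.2  3.5 11.4] y [-12.1  -7.   -1.9] zmax 0.045
0.045 15 x [-2.   3.2  8.9] y [-11.4  -7.1  -4. ] zmax 0.059
0.06 16 x [-4.6  1.6  9.9] y [-9.9 -6.8 -0.5] zmax 0.075
0.075 15 x [-2.9  3.7  9.4] y [-10.8  -7.2  -0. ] zmax 0.088
0.09 16 x [-3.9  2.9  9.3] y [-9.1 -6.3 -1.4] zmax 0.103
0.105 14 x [-4.6  2.8  9.6] y [-8.5 -5.8 -3.2] zmax 0.118
0.12 14 x [-2.9  3.3  8.5] y [-10.4  -5.3  -3.3] zmax 0.135
```

View pics/wrist4.png

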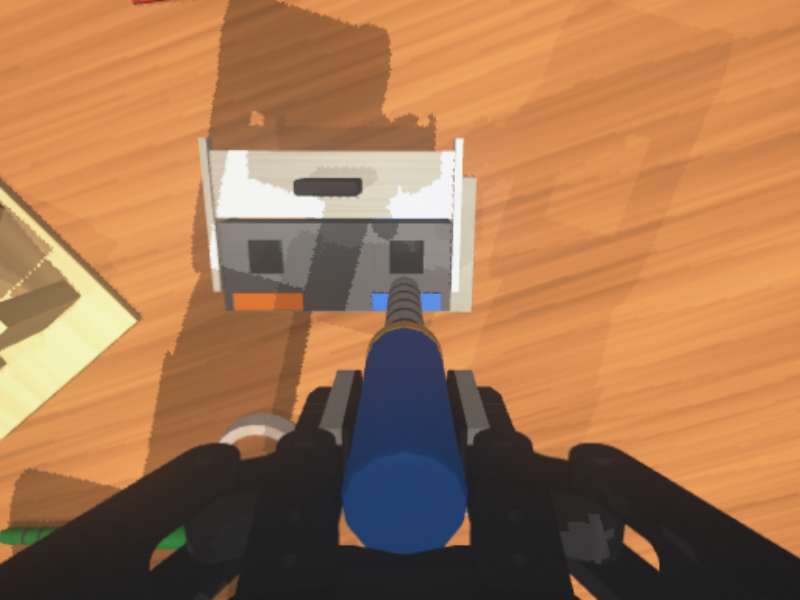

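The wrist view shows the blue rasp held upright in line with the tool axis, its tip heading for the blue pocket (406,257). The tip lies 136 mm past the TCP, so release should be at TCP z ≈ 0.148.

Call:
{"api": "jog_arm", "payload": {
  "series": [
    [[0,0.5,20,0,0,0,10],[0,0.5,20,0,0,0,10],[0,0.4,20,0,0,0,10],[0,0,15,0,0,0,10],[0,0,5,0,0,0,10],[0,0,0,0,0,0,10],[0,0,0,0,0,0,10],[0,0,8,0,0,0,10],[0,0,8,0,0,0,10],[0,0,8,0,0,0,10]]
  ]
}}

```text
time_s: 13.35
eef_pos: [0.5262, -0.2097, 0.2239]
eef_rot: [-0.0, 0.987, -0.159, -0.001]
wrist_force: [-0.6, 0.7, -1.0]
opening: 0.288
grasp_force: 59.3
```

Run:
```python
from h import *
p,Rm,o=cur();print(p,o["wrist_force"],o["torque"])
plan([.5263,-.2093,.15],frame(np.radians(-18.3)),1)
```

```text
[ 0.52619497 -0.20967695  0.22385734] [-0.56709706  0.69377191 -1.04503047] [-0.03603578  0.00708751 -0.05332273]
1 x [ 0.1 -0.4 73.9] [-0.0002  0.0016  0.    ] | total mm [ 0.1 -0.4 73.9] rot [-0.     0.002  0.   ]
```

Call:
{"api": "jog_arm", "payload": {
  "series": [
    [[0,0,9,0,0,0,10],[0,0,9,0,0,0,10],[0,0,9,0,0,0,10],[0,0,9,0,0,0,10],[0,0,9,0,0,0,10],[0,0,9,0,0,0,10],[0,0,8,0,0,0,10],[0,0,5,0,0,0,10],[0,0,3,0,0,0,10],[0,0,0,0,0,0,10]]
  ]
}}

```text
time_s: 14.35
eef_pos: [0.526, -0.2095, 0.154]
eef_rot: [-0.0, 0.987, -0.159, -0.001]
wrist_force: [-0.2, -0.7, -0.6]
opening: 0.29
grasp_force: 59.3
```

Call:
{"api": "jog_arm", "payload": {
  "series": [
    [[0,0,1,0,0,0,10],[0,0,1,0,0,0,10],[0,0,1,0,0,0,10],[0,0,1,0,0,0,10],[0,0,0,0,0,0,10],[0,0,0,0,0,0,10],[0,0,0,0,0,0,10],[0,0,0,0,0,0,10],[0,0,0,0,0,0,10],[0,0,0,0,0,0,10]]
  ]
}}

```text
time_s: 15.35
eef_pos: [0.5261, -0.2097, 0.1504]
eef_rot: [-0.0, 0.987, -0.159, -0.001]
wrist_force: [-0.8, -0.2, -1.1]
opening: 0.286
grasp_force: 59.3
```

Call:
{"api": "jog_arm", "payload": {
  "series": [
    [[0,0,1,0,0,0,10],[0,0,1,0,0,0,10],[0,0,0,0,0,0,10],[0,0,0,0,0,0,40],[0,0,0,0,0,0,55],[0,0,0,0,0,0,55],[0,0,0,0,0,0,55],[0,0,0,0,0,0,55],[0,0,-10,0,0,0,55],[0,0,-20,0,0,0,55]]
  ]
}}

```text
time_s: 16.35
eef_pos: [0.5252, -0.209, 0.1777]
eef_rot: [-0.001, 0.987, -0.159, -0.002]
wrist_force: [0.4, -0.3, 0.2]
opening: 0.644
grasp_force: 0.0
```

Call:
{"api": "jog_arm", "payload": {
  "series": [
    [[0,0,-25,0,0,0,55],[0,0,-25,0,0,0,55],[0,0,-25,0,0,0,55],[0,0,-20,0,0,0,55],[0,0,0,0,0,0,55],[0,0,0,0,0,0,55],[0,0,0,0,0,0,55],[0,0,0,0,0,0,55],[0,0,0,0,0,0,55],[0,0,0,0,0,0,55]]
  ]
}}

```text
time_s: 17.35
eef_pos: [0.5261, -0.2096, 0.2727]
eef_rot: [-0.0, 0.987, -0.159, -0.001]
wrist_force: [-0.3, 0.6, -1.0]
opening: 0.641
grasp_force: 0.0
```

Run:
```python
from h import *
p,Rm,o=cur();print(p)
c=ctrl.camera("scene");P=cloud(c);f=c["frame"];H=cv2.cvtColor(f,cv2.COLOR_BGR2HSV)
m=(H[...,0]>=105)&(H[...,0]<=125)&(H[...,1]>150)&(abs(P[...,0]-.526)<.03)&(abs(P[...,1]+.209)<.03)&(P[...,2]>.108)
q=P[m];print(m.sum(),np.median(q,0),q[:,2].min(),q[:,2].max())
F=frame(np.radians(21),np.radians(35.3));t=np.array([.5541,.2093,.1419])-F[:,2]*.1
plan([.50,.0,.33],frame(np.radians(5)),8)
plan(t,F,12,([.50,.0,.33],frame(np.radians(5))))
```

```text
[ 0.52608846 -0.2096182   0.27274765]
103 [ 0.53016783 -0.19790361  0.17019444] 0.12776946127655808 0.4086045147722277
8 x [ -7.  -25.7  -7.1] [-0.0001  0.0003 -0.0508] | total mm [ -55.9 -205.3  -56.9] rot [-0.001  0.002 -0.407]
12 x [  0.7 -15.1   9.8] [ 0.0072  0.051  -0.0225] | total mm [   8.7 -181.7  117.9] rot [ 0.086  0.612 -0.27 ]
```

Call:
{"api": "jog_arm", "payload": {
  "series": [
    [[-7,-25.7,-7.1,0,0,-0.0508,60],[-7,-25.7,-7.1,0,0,-0.0508,60],[-7,-25.7,-7.1,0,0,-0.0508,60],[-7,-25.7,-7.1,0,0,-0.0508,60],[-7,-25.7,-7.1,0,0,-0.0508,60],[-7,-25.7,-7.1,0,0,-0.0508,60],[-7,-25.7,-7.1,0,0,-0.0508,60],[-7,-25.7,-7.1,0,0,-0.0508,60],[0.7,-15.1,9.8,0.0072,0.051,-0.0225,60],[0.7,-15.1,9.8,0.0072,0.051,-0.0225,60]]
  ]
}}

```text
time_s: 18.4
eef_pos: [0.4994, 0.0316, 0.3114]
eef_rot: [-0.01, 0.996, 0.067, 0.052]
wrist_force: [0.1, -0.3, -0.2]
opening: 0.704
grasp_force: 0.0
```

Call:
{"api": "jog_arm", "payload": {
  "series": [
    [[0.7,-15.1,9.8,0.0072,0.051,-0.0225,60],[0.7,-15.1,9.8,0.0072,0.051,-0.0225,60],[0.7,-15.1,9.8,0.0072,0.051,-0.0225,60],[0.7,-15.1,9.8,0.0072,0.051,-0.0225,60],[0.7,-15.1,9.8,0.0072,0.051,-0.0225,60],[0.7,-15.1,9.8,0.0072,0.051,-0.0225,60],[0.7,-15.1,9.8,0.0072,0.051,-0.0225,60],[0.7,-15.1,9.8,0.0072,0.051,-0.0225,60],[0.7,-15.1,9.8,0.0072,0.051,-0.0225,60],[0,0,0,0,0,0,60]]
  ]
}}

```text
time_s: 19.4
eef_pos: [0.4972, 0.1732, 0.2296]
eef_rot: [-0.052, 0.947, 0.164, 0.272]
wrist_force: [-0.4, -0.4, 0.1]
opening: 0.699
grasp_force: 0.0
```

Call:
{"api": "jog_arm", "payload": {
  "series": [
    [[0.7,-15.1,9.8,0.0072,0.051,-0.0225,60],[0,0,0,0,0,0,60],[0,0,0,0,0,0,60],[0,0,0,0,0,0,60],[0,0,0,0,0,0,60],[0,0,0,0,0,0,60],[0,0,0,0,0,0,60],[0,0,0,0,0,0,60],[0,0,0,0,0,0,60],[0,0,0,0,0,0,60]]
  ]
}}

```text
time_s: 20.4
eef_pos: [0.4999, 0.1884, 0.2243]
eef_rot: [-0.056, 0.937, 0.173, 0.297]
wrist_force: [0.2, -0.8, 0.9]
opening: 0.698
grasp_force: 0.0
```

Run:
```python
from h import *
p,Rm,o=cur();F=frame(np.radians(21),np.radians(35.3));t=np.array([.5541,.2093,.1419]);print(p,t-F[:,2]*.1)
plan(t,F,6)
c=ctrl.camera("wrist");cv2.imwrite("pics/w5.png",cv2.resize(c["frame"],(640,480)))
```

```text
[0.49989665 0.18838744 0.22431056] [0.50015234 0.18859143 0.22351376]
6 x [-0.  -0.  16.8] [-0.0002  0.0002 -0.0002] | total mm [-1.000e-01 -0.000e+00  1.008e+02] rot [-0.001  0.001 -0.001]
```

View pics/w5.png

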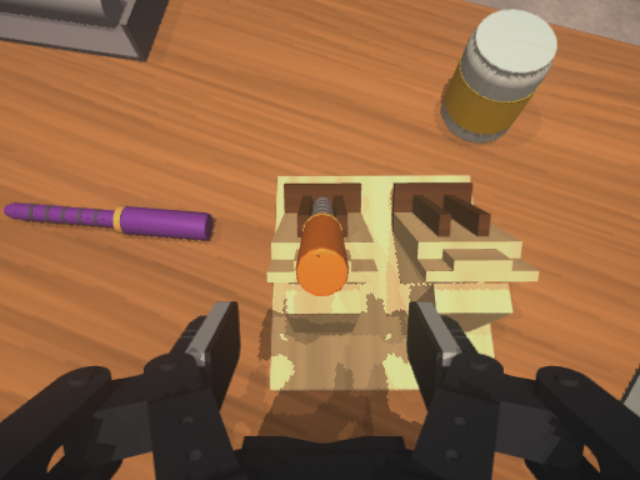

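The orange handle end (322,272) is centred between the fingers (x ≈ 322), and the blue lane is empty. I'll grasp it now.

Call:
{"api": "jog_arm", "payload": {
  "series": [
    [[0,0,16.8,0,0,0,60],[0,0,16.8,0,0,0,60],[0,0,16.8,0,0,0,60],[0,0,16.8,0,0,0,60],[0,0,16.8,0,0,0,60],[0,0,16.8,0,0,0,60],[0,0,0,0,0,0,60],[0,0,0,0,0,0,10],[0,0,0,0,0,0,10],[0,0,0,0,0,0,10]]
  ]
}}

```text
time_s: 21.45
eef_pos: [0.5543, 0.2094, 0.1431]
eef_rot: [-0.056, 0.937, 0.173, 0.298]
wrist_force: [-3.4, -1.1, 2.2]
opening: 0.288
grasp_force: 58.5
```

Call:
{"api": "jog_arm", "payload": {
  "series": [
    [[0,0,0,0,0,0,10],[0,0,0,0,0,0,10],[0,0,-2,0,0,0,10],[0,0,-4,0,0,0,10],[0,0,-8,0,0,0,10],[0,0,-12,0,0,0,10],[0,0,-16,0,0,0,10],[0,0,-16,0,0,0,10],[0,0,-16,0,0,0,10],[0,0,-16,0,0,0,10]]
  ]
}}

```text
time_s: 22.45
eef_pos: [0.5052, 0.1903, 0.2165]
eef_rot: [-0.056, 0.937, 0.173, 0.298]
wrist_force: [2.0, 0.8, -1.1]
opening: 0.29
grasp_force: 59.0
```

Call:
{"api": "jog_arm", "payload": {
  "series": [
    [[0,0,-16,0,0,0,10],[0,0,-16,0,0,0,10],[0,0,-16,0,0,0,10],[0,0,-16,0,0,0,10],[0,0,-16,0,0,0,10],[0,0,0,0,0,0,10],[0,0,0,0,0,0,10],[0,0,0,0,0,0,10],[0,0,0,0,0,0,10],[0,0,0,0,0,0,10]]
  ]
}}

```text
time_s: 23.45
eef_pos: [0.4625, 0.1741, 0.28]
eef_rot: [-0.056, 0.937, 0.173, 0.297]
wrist_force: [0.0, -0.4, -1.3]
opening: 0.285
grasp_force: 59.3
```

Run:
```python
from h import *
p,Rm,o=cur();print(p,o["wrist_force"],o["opening"]*85.4,o["grasp_force"])
plan([.5575,-.1150,.33],frame(np.radians(-18.3)),16)
```

```text
[0.46249141 0.17405341 0.27996213] [ 0.04366118 -0.399606   -1.34727877] 24.348548602760474 59.321492314338684
16 x [ 6.3 18.4 -2. ] [-0.0133 -0.0368  0.0414] | total mm [100.3 294.7 -31.4] rot [-0.212 -0.588  0.663]
```

Call:
{"api": "jog_arm", "payload": {
  "series": [
    [[6.3,18.4,-2,-0.0133,-0.0368,0.0414,10],[6.3,18.4,-2,-0.0133,-0.0368,0.0414,10],[6.3,18.4,-2,-0.0133,-0.0368,0.0414,10],[6.3,18.4,-2,-0.0133,-0.0368,0.0414,10],[6.3,18.4,-2,-0.0133,-0.0368,0.0414,10],[6.3,18.4,-2,-0.0133,-0.0368,0.0414,10],[6.3,18.4,-2,-0.0133,-0.0368,0.0414,10],[6.3,18.4,-2,-0.0133,-0.0368,0.0414,10],[6.3,18.4,-2,-0.0133,-0.0368,0.0414,10],[6.3,18.4,-2,-0.0133,-0.0368,0.0414,10]]
  ]
}}

```text
time_s: 24.45
eef_pos: [0.542, -0.0003, 0.3183]
eef_rot: [-0.021, 0.993, -0.035, 0.114]
wrist_force: [0.0, 0.8, 0.0]
opening: 0.291
grasp_force: 59.2
```

Call:
{"api": "jog_arm", "payload": {
  "series": [
    [[6.3,18.4,-2,-0.0133,-0.0368,0.0414,10],[6.3,18.4,-2,-0.0133,-0.0368,0.0414,10],[6.3,18.4,-2,-0.0133,-0.0368,0.0414,10],[6.3,18.4,-2,-0.0133,-0.0368,0.0414,10],[6.3,18.4,-2,-0.0133,-0.0368,0.0414,10],[6.3,18.4,-2,-0.0133,-0.0368,0.0414,10],[0,0,0,0,0,0,10],[0,0,0,0,0,0,10],[0,0,0,0,0,0,10],[0,0,0,0,0,0,10]]
  ]
}}

```text
time_s: 25.45
eef_pos: [0.5577, -0.1139, 0.3318]
eef_rot: [0.0, 0.987, -0.158, 0.001]
wrist_force: [0.8, 0.1, -0.7]
opening: 0.288
grasp_force: 59.2
```

Run:
```python
from h import *
p,Rm,o=cur();print(p,o["opening"]*85.4,o["grasp_force"])
plan([.5575,-.1150,.23],frame(np.radians(-18.3)),1)
c=ctrl.camera("wrist");P=cloud(c);f=c["frame"]
w=(P-p)@Rm; m=(np.hypot(w[...,0],w[...,1])<.03)&(w[...,2]>.0)&(w[...,2]<.16); q=w[m]
for a in np.arange(0,.15,.015):
    s=q[(q[:,2]>=a)&(q[:,2]<a+.015)]
    if len(s)>3: print(round(a,3),len(s),"x",np.round(np.percentile(s[:,0],[5,50,95])*1e3,1),"y",np.round(np.percentile(s[:,1],[5,50,95])*1e3,1),"zmax",s[:,2].max().round(3))
cv2.imwrite("pics/w6.png",cv2.resize(f,(640,480)))
```

```text
[ 0.55774837 -0.11391311  0.33180491] 24.588519730830505 59.21540558338165
1 x [ -0.    1.1 101.8] [-0.     -0.0013  0.0014] | total mm [ -0.    1.1 101.8] rot [-0.    -0.001  0.001]
0.0 534 x [ 4.9 11.7 13.2] y [-10.4   0.2  11. ] zmax 0.015
0.015 473 x [ 4.5 11.6 13.2] y [-10.9   0.2  11.6] zmax 0.03
0.03 48 x [ 5.8 11.8 13.3] y [-11.1   0.4  11.4] zmax 0.033
0.045 94 x [5.  7.5 8.2] y [-5.4  0.1  5.7] zmax 0.06
0.06 144 x [3.1 6.8 8.1] y [-6.9  0.1  7. ] zmax 0.075
0.075 126 x [3.  6.8 7.9] y [-6.8  0.1  6.9] zmax 0.09
0.09 100 x [1.9 6.7 7.8] y [-7.3  0.   7.3] zmax 0.105
0.105 87 x [2.2 6.7 7.7] y [-7.  0.  7.] zmax 0.12
0.12 50 x [3.6 6.5 7.5] y [-6.2  0.   6.5] zmax 0.132
```

View pics/w6.png

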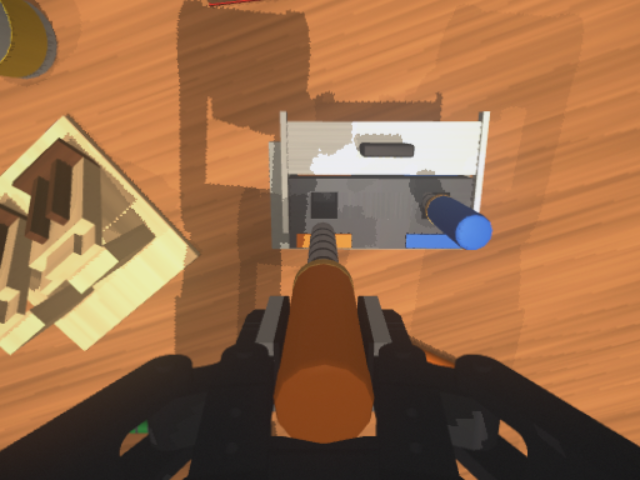

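Blue stands in its pocket at (432,205). Orange is held upright and lined up with the orange pocket (323,204), about 1 mm short in tool x, which I'll correct while lowering.

Call:
{"api": "jog_arm", "payload": {
  "series": [
    [[0.4,0.4,20,0,0,0,10],[0.4,0.4,20,0,0,0,10],[0.2,0.3,20,0,0,0,10],[0,0,15,0,0,0,10],[0,0,5,0,0,0,10],[0,0,0,0,0,0,10],[0,0,0,0,0,0,10],[0,0,8,0,0,0,10],[0,0,8,0,0,0,10],[0,0,8,0,0,0,10]]
  ]
}}

```text
time_s: 26.5
eef_pos: [0.5586, -0.1162, 0.2273]
eef_rot: [0.0, 0.987, -0.159, 0.001]
wrist_force: [-0.6, -1.4, -1.2]
opening: 0.286
grasp_force: 59.2
```

Call:
{"api": "jog_arm", "payload": {
  "series": [
    [[0,-0.3,9,0,0,0,10],[0,-0.3,9,0,0,0,10],[0,0,9,0,0,0,10],[0,0,9,0,0,0,10],[0,0,9,0,0,0,10],[0,0,9,0,0,0,10],[0,0,8,0,0,0,10],[0,0,6,0,0,0,10],[0,0,3,0,0,0,10],[0,0,1,0,0,0,10]]
  ]
}}

```text
time_s: 27.5
eef_pos: [0.5588, -0.1156, 0.1555]
eef_rot: [0.0, 0.987, -0.159, 0.0]
wrist_force: [0.3, -0.2, -1.2]
opening: 0.288
grasp_force: 59.2
```

Call:
{"api": "jog_arm", "payload": {
  "series": [
    [[0,0,1,0,0,0,10],[0,0,1,0,0,0,10],[0,0,1,0,0,0,10],[0,0,0,0,0,0,10],[0,0,0,0,0,0,10],[0,0,0,0,0,0,10],[0,0,0,0,0,0,10],[0,0,0,0,0,0,10],[0,0,0,0,0,0,10],[0,0,0,0,0,0,10]]
  ]
}}

```text
time_s: 28.5
eef_pos: [0.5589, -0.1156, 0.1528]
eef_rot: [0.0, 0.987, -0.159, 0.001]
wrist_force: [0.1, -0.1, -0.9]
opening: 0.289
grasp_force: 59.2
```

Now I'll lower about 4 mm more, release, and retreat.

Call:
{"api": "jog_arm", "payload": {
  "series": [
    [[0,0,1,0,0,0,10],[0,0,1,0,0,0,10],[0,0,1,0,0,0,10],[0,0,1,0,0,0,10],[0,0,0,0,0,0,10],[0,0,0,0,0,0,40],[0,0,0,0,0,0,55],[0,0,0,0,0,0,55],[0,0,0,0,0,0,55],[0,0,0,0,0,0,55]]
  ]
}}

```text
time_s: 29.5
eef_pos: [0.559, -0.1157, 0.149]
eef_rot: [0.0, 0.987, -0.159, 0.001]
wrist_force: [0.0, -0.3, 0.8]
opening: 0.641
grasp_force: 0.0
```

Call:
{"api": "jog_arm", "payload": {
  "series": [
    [[0,0,-10,0,0,0,55],[0,0,-20,0,0,0,55],[0,0,-25,0,0,0,55],[0,0,-25,0,0,0,55],[0,0,-25,0,0,0,55],[-20,0,-30,0,0,0,55],[-30,0,-20,0,0,0,55],[-30,0,0,0,0,0,55],[-20,0,0,0,0,0,55],[0,0,0,0,0,0,55]]
  ]
}}

```text
time_s: 30.5
eef_pos: [0.4625, -0.0835, 0.305]
eef_rot: [0.0, 0.987, -0.159, 0.001]
wrist_force: [0.5, 0.7, -0.4]
opening: 0.641
grasp_force: 0.0
```

Run:
```python
from h import *
p,Rm,o=cur();print(p,o["dq"].round(3))
c=ctrl.camera("wrist");P=cloud(c);f=c["frame"];H=cv2.cvtColor(f,cv2.COLOR_BGR2HSV)
a=np.radians(-18.3);x=np.array([np.cos(a),np.sin(a)]);y=np.array([-x[1],x[0]]);O=np.array([.5419,-.1621])
X=(P[...,:2]-O)@x;Y=(P[...,:2]-O)@y;Z=P[...,2]
m=(Z>.132)&(Z<.146)&(abs(X-.05)<.02)&(abs(Y)<.03);print("tab",m.sum(),np.median(X[m]),np.median(Y[m]))
for s in (1,-1):
    m=(abs(X)<.035)&(abs(Y-s*.05)<.03)&(Z>.12)&(Z<.23)
    zt=np.percentile(Z[m],98); t=m&(Z>zt-.004); print(s,"top z",zt,"center",np.median(X[t]),np.median(Y[t]),t.sum())
S=ctrl.camera("scene")["frame"][60:230,130:330]
cv2.imwrite("pics/end.png",np.hstack([cv2.resize(f,(400,300)),cv2.resize(S,(353,300))]))
```

```text
[ 0.4624885  -0.08348405  0.30504758] [-0.     0.057 -0.049  0.002 -0.035  0.003]
tab 233 0.045695603399557194 0.0003751567338085815
1 top z 0.20107408094634358 center 0.0008329094962039795 0.05035187819408633 1135
-1 top z 0.20105758130910611 center -5.2596226377814805e-05 -0.04923688279194301 1208
```

View pics/end.png

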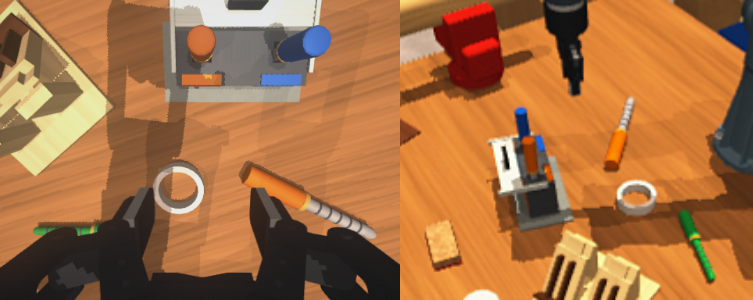

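Both handle tops are at 0.201 m, which puts the tips on the pocket floors, and both are centred and upright. The tab is cut off at the top edge of the image, so I'll check its near edge (expected ≈45 mm) from the scene camera and hand in.

Run:
```python
from h import *
a=np.radians(-18.3);x=np.array([np.cos(a),np.sin(a)]);y=np.array([-x[1],x[0]]);O=np.array([.5419,-.1621])
for n in ("wrist","scene"):
    P=cloud(ctrl.camera(n));X=(P[...,:2]-O)@x;Y=(P[...,:2]-O)@y;Z=P[...,2]
    m=(Z>.135)&(Z<.146)&(abs(X-.05)<.02)&(abs(Y)<.024);print(n,m.sum(),np.percentile(X[m],[2,50,98]))
    lo=np.percentile(X[m],2)
    if n=="wrist": ok=lo>.039
print(ok)
if ok: print(ctrl.hand_in())
```

```text
wrist 307 [0.04511376 0.04683742 0.04882748]
scene 20 [0.04812002 0.05256365 0.05661366]
True
the job is handed in; nothing more can be done
None
```

The job is handed in: the cover is open about 50 mm, and both rasps stand upright on the floors of their own-colour pockets. The arm never went near the sanding block, filler can or tape roll, and it finished at about 31 s of the 69 s allowed. The judge's result was not shown.

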